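# Hang the surface tester's drive unit on the balancer arm

## Robot

A 7-joint arm with a two-finger parallel gripper is mounted at the origin on a cart in front of the work surface, level with it; the furniture and walls round the work are solid. World frame = base frame: x ahead of the robot, y to its left, z up, the work surface at z = 0. Lengths are in m, angles in rad, forces in N, time in s.
With the tool pointing down it reaches from about 0.35 to 0.9 m from the base axis. Payload 8.1 kg.
Tool frame: the origin (TCP) lies on the mounting face of the last link; the fingertips stand 178 mm ahead of it and the grasp point (between the pads) lies 159 mm ahead of it; z points along the fingers, y is the line along which they close (so a half turn about z gives the same grasp; the last joint's range is limited). The gripper opens to 92 mm and grips with 3 to 60 N. Pads are 19 mm wide; open, the fingers measure 130 mm over their backs; the gripper's body (75 mm by 190 mm) begins 47 mm behind the grasp point.
Start: joints at [-1.32, 0.434, 0.025, 1.573, -0.012, 1.134, -0.075], TCP at [0.217, 0.586, 0.405] pointing down, gripper open.
Joint ranges: [-2.62, 2.62], [-0.44, 2.09], [-1.27, 1.32], [0.08, 2.57], [-1.32, 4.46], [0.12, 2], [-2.74, 2.74]. Speed limits (rad/s): [2.22, 2.22, 3.01, 3.01, 3.14, 3.14, 3.14].

## Interface

Orientations are given as a 3x3 rotation matrix whose columns are the frame's x, y, z axes.
In Python, from station import * gives the robot as it stands.
- The arm moves only by the tool drive_tool, never from a script. Its argument "plan" is a list that holds one entry, the list of rows, each a list of 6 numbers: the shift along the tool's x, y, z in m, then the turn, a rotation vector about the tool's x, y, z in degrees. A call has 1 to 10 rows; each row shifts and turns the commanded pose from where the row before left it, along the tool's axes as they then stand; what a row does not reach is not made up. A row lasts 1/10 s, in which the tool goes at most 50 mm and 8.59 degrees, less where a joint would pass 70% of its speed; a pose out of reach is approached as far as the arm can. A call with a gripper value outside its range is refused whole. "jaw" is the opening in per cent of the stroke, from 0 (shut) to 100 (fully open), set as the call begins (left out, the last holds). The fingers move at their own pace and stop on an object; "grip_force" is the grip in N (left out, the last holds). Time passes only in rows, so rows that do not move let the fingers close. It gives the time, the measured TCP pose, the force, the opening and the grip force at its end, in the units of the state.
- sense(): the state, without advancing time (a new reading comes with each control period).
- get_image(name): name is "scene" or "top"; returns a dict with "frame" (384x512x3 uint8, red, green, blue), "fx", "fy", "cx", "cy" (pixels), "dist_coeffs" ([k1, k2, p1, p2, k3] as OpenCV has them; the pictures are not rectified), "R" (3x3) and "t" (3): a world point X has camera coordinates R X + t. Camera axes: x right, y down, z forward; pixel columns grow to the right and rows downward; lengths in m; the calibration is good to about 2 mm. A picture is of the moment at which its call begins. There is no depth.
- job_done(): hands the job in; it is judged then, once.
The state is a dict: "t": time; "q": joint angles; "joint_velocities": joint speeds; "tau": joint torques, N m; "tcp_pos": TCP position; "orientation": TCP orientation; "ft_force": force on the tool from outside, world axes, zero at the start; "torque": the same for the moment, N m; "opening": finger opening in m; "grasp_force": force on a finger pad.
Only numpy, scipy, OpenCV 4.12 (cv2) and the standard library are available. Lean on these libraries where they do the work, as an engineer would, in place of code of your own. Each camera call takes 0.05 s, during which the arm holds its last target. There are 200 camera calls.

## Task

Draw the surface tester's drive unit straight back out of its blue hood by the orange tail until its whole body is clear, and let it go standing level; then take it round its grey middle and hang it by its two steel necks in the two hooks of the spring-balanced swing arm (either way round), letting go only once the arm has sunk and carries the weight. It is delicate: hold it with about 5 to 10 N, never more than 20 N, let nothing touch the probe at its nose, set it in gently without a jolt, and leave the other things on the plate where they are.

Things in the scene. Friction and masses are not known exactly. Their poses are not given: they have to be found in the camera images.
- drive_unit: Loose grey drive unit, about 0.2 to 0.32 kg. Origin: centre of the underside of its grey body; x along its length to the nose, z up. Body x -22 to +22 mm, 26 wide, 28 high. Two steel necks, 12 diameter, at x 22 to 40 and -40 to -22. Flange x 40 to 45, 24 wide, 28 high. Centre of mass within 4 mm of x = 0 and below the neck axis, so it hangs upright from the necks.
- tail (a point): Centre of the orange tail of the drive unit: a block 20 long (x -60 to -40 of the unit), 24 wide, 28 high, 50 mm behind the unit's origin and 14 above its underside; axes as the unit.
- neck_axis (a point): Point on the common axis of the two necks, midway between them: 19 mm above the drive unit's origin; axes as the unit.
- probe: Fragile probe fixed to the drive unit (same origin and axes): thin pick-up at unit x 45 to 74 mm, at most 15 thick, axis 16 above the unit's underside; red stylus tip at x 71, reaching down to 7 above the underside.
- dock: Fixed dock, 256 x 70 mm, base 8 high. Origin on the plate below the parked unit's origin (to about 4 mm); x along it, closed end of the hood at +x. The unit slides along x on a rail 16 wide, top 23 above the plate, from x -172 to +78. Blue hood x -16 to +84, 40 wide, top 61 above the plate: it covers body and probe; tail and rear neck stick out.
- hood_mouth (a point): Centre of the hood's open end at rail height (dock x -16 mm, 23 above the plate), axes as the dock; inside the hood is 34 wide and 35 high. Body clear of it when the unit's origin is 25 mm or more to -x of the mouth, probe tip clear at 74 or more.
- balancer: Fixed round foot (96 mm diameter, 26 high) and column (22 diameter, 200 high) of the swing arm. Origin on the plate on the column's axis. The head on it swings about the column with light friction and stays where it is left; its arm reaches from 120 to 180 mm above the plate, about 290 mm out to the hooks, into the middle of the work space.
- yoke: Steel yoke at the arm's end, always level; origin at its lower pivot pin, -x away from the column, z up. From a crossbar (x -15 to -5 mm, 78 wide, z -2 to 10) two 6 mm round tines run to -x at y +31 and -31 (z 6 to 14), each ending in an open V hook: bar centre lowest at x -92, z -4, flanks at 45 degrees, rear top at x -74, rubber tip at x -113, z 25. Nothing between or below the hooks.
- seat (a point): Point midway between the hooks where the midpoint of a hung unit's neck axis comes to rest (yoke x -92, y 0, z +9 mm; rides with the yoke, same axes); the unit's length lies along y. The hooks take the necks from straight above and centre them if they come within 6 mm of the seat across and 5 mm along.
- lift_arm (a joint): Sink of the arm, rad: 0 raised at its stop (empty), grows as it sinks, lower stop 0.38; 0.1 rad lowers the hooks 17 mm. A spring holds it up: about 1.1 N on the hooks starts it, each further 10 mm takes about 0.5 N. With the unit hung it rests about 0.09 to 0.24 rad down, by the unit's weight. Lightly damped: it bounces if the weight comes on at once.
- loupe: Black eyepiece magnifier, 39 diameter, 38 high, standing on the plate; origin under its centre. Leave alone.
- setting_ring: Steel ring, 50 diameter, 15 high, lying on the plate; origin under its centre. Leave alone.
- oil: Small amber dropper bottle, 34 diameter, 102 high, standing on the plate; origin under its centre. Leave alone.
- steel_roller_0: Steel roller, 20 diameter, 24 high, standing on the plate under the swing arm; origin under its centre. Leave alone.
- steel_roller_1: Steel roller, 20 diameter, 24 high, standing on the plate under the swing arm; origin under its centre. Leave alone.
- steel_roller_2: Steel roller, 20 diameter, 24 high, standing on the plate under the swing arm; origin under its centre. Leave alone.

How it is judged:
By the outcome, as a careful person would: the job done as asked, in the order asked, and still so for the second after the job is handed in, with the robot touching nothing.
It also fails if it takes over 69 s, if anything falls off the work surface, if the arm or the gripper's body presses on something with over 40 N, if the wrist force passes 120 N, or if a joint passes its speed limit or range.

## Working session

There is one attempt and no reset: what is moved stays moved. The work goes in short steps, Python scripts to look and compute and a tool call to move; the robot and the scene stay as the last step left them, time stands still between calls to the robot, and variables do not carry over. Pictures are saved under pics/ and viewed, at most 10 in all, crops included, and the job is handed in when it is done.

Besides the shell and the picture viewer there is one more tool, called after ">>>" in YAML: its name, and indented under it one key for each argument. drive_tool: Moves the arm, as the interface text tells. Its arguments: {"type":"object","properties":{"plan":{"type":"array"},"jaw":{"type":"number"},"grip_force":{"type":"number"}},"required":["plan"]}

```bash
mkdir -p pics; ls
python3 - <<'E'
from station import *
import cv2,numpy as np
s=sense();print(s['t'],s['tcp_pos'],np.round(s['orientation'],3).tolist(),s['opening'])
for n in('scene','top'):
    d=get_image(n);cv2.imwrite(f'pics/{n}0.png',d['frame'][:,:,::-1])
    print(n,d['fx'],d['fy'],d['cx'],d['cy'],d['dist_coeffs'],np.round(d['R'],4).tolist(),d['t'])
E
```

```text
pics
0.0 [0.21651246 0.58604533 0.40393047] [[-0.938, 0.347, -0.0], [0.347, 0.938, -0.002], [-0.0, -0.002, -1.0]] 0.09176313352248566
scene 427.1844921161065 427.1844921161065 257.26305407020374 190.83691051290467 [0.03878885 0.         0.         0.         0.        ] [[0.8336, -0.5523, -0.0059], [-0.2339, -0.3434, -0.9096], [0.5003, 0.7596, -0.4154]] [-0.51911519  0.25253067  0.72466127]
top 460.6047270806604 460.6047270806604 249.87114353079988 189.8113313214871 [-0.10702965  0.          0.          0.          0.        ] [[-0.0821, -0.9966, 0.0062], [-0.9714, 0.0786, -0.224], [0.2227, -0.0244, -0.9746]] [0.03669239 0.62076521 1.04296784]
```

View pics/scene0.png

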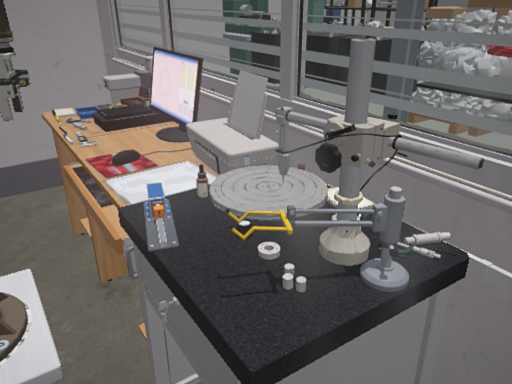

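View pics/top0.png

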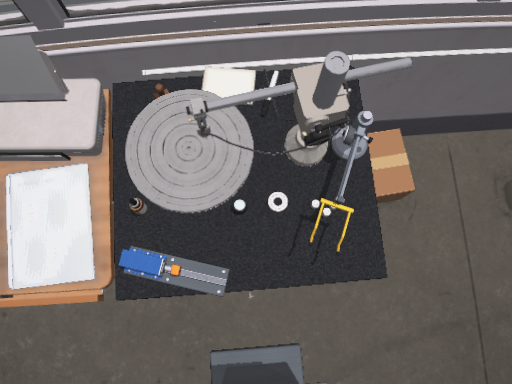

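The scene shows the dock at lower left with the blue hood towards +y (top view: hood at 142,263; orange tail at 175,270). The yellow yoke is at about (332,222) in the top view and (262,222) in the scene view. Next I'll take measurements.

```bash
cat > h.py <<'E'
from station import *
import cv2,numpy as np
def K(d): return np.array([[d['fx'],0,d['cx']],[0,d['fy'],d['cy']],[0,0,1]])
def ray(d,uv):
    p=cv2.undistortPoints(np.array(uv,float).reshape(-1,1,2),K(d),np.array(d['dist_coeffs'])).reshape(-1,2)
    R=np.array(d['R']);v=np.c_[p,np.ones(len(p))]@R
    return -R.T@np.array(d['t']),v
def plane(d,uv,z):
    c,v=ray(d,uv);return c+v*((z-c[2])/v[:,2])[:,None]
def tri(ds,uvs):
    A=np.zeros((3,3));b=np.zeros(3);cs=[]
    for d,uv in zip(ds,uvs):
        c,v=ray(d,uv);v=v[0]/np.linalg.norm(v[0]);P=np.eye(3)-np.outer(v,v);A+=P;b+=P@c
    return np.linalg.solve(A,b)
def proj(d,X):
    return cv2.projectPoints(np.array(X,float).reshape(-1,3),cv2.Rodrigues(np.array(d['R']))[0],np.array(d['t']),K(d),np.array(d['dist_coeffs']))[0].reshape(-1,2)
def mask(d,lo,hi):
    return cv2.inRange(cv2.cvtColor(d['frame'],cv2.COLOR_RGB2HSV),np.array(lo),np.array(hi))
def blobs(m,amin=20):
    n,l,s,c=cv2.connectedComponentsWithStats(m)
    return [(s[i,4],c[i],(l==i).astype(np.uint8)) for i in np.argsort(-s[:,4]) if i and s[i,4]>=amin]
def crop(d,x,y,w,h,k): return cv2.resize(d['frame'][y:y+h,x:x+w,::-1],None,fx=k,fy=k,interpolation=cv2.INTER_CUBIC)
E
python3 - <<'E'
from h import *
T=get_image('top');S=get_image('scene')
for n,d in(('top',T),('scene',S)):
    for c,lo,hi in(('blue',(100,150,60),(125,255,255)),('orange',(3,170,130),(17,255,255)),('yellow',(18,150,120),(32,255,255))):
        for a,cen,m in blobs(mask(d,lo,hi),15)[:3]:
            r=cv2.minAreaRect(cv2.findNonZero(m));print(n,c,a,cen.round(1),np.round(cv2.boxPoints(r),1).tolist())
a=np.hstack([crop(T,115,235,120,70,3.3),crop(T,295,190,70,70,3.3)]);b=np.hstack([crop(S,135,175,60,75,4),crop(S,225,200,120,75,4)])
w=800;h1=cv2.copyMakeBorder(a,0,0,0,max(0,w-a.shape[1]),0)[:,:w];h2=cv2.copyMakeBorder(b,0,0,0,max(0,w-b.shape[1]),0)[:,:w]
cv2.imwrite('pics/c1.png',np.vstack([h1,h2]))
E
```

```text
top blue 860 [140.8 262. ] [[117.5, 268.1000061035156], [123.0999984741211, 245.5], [165.5, 256.1000061035156], [159.8000030517578, 278.70001220703125]]
top orange 78 [175.  269.5] [[171.0, 265.0], [179.0, 265.0], [179.0, 274.0], [171.0, 274.0]]
top yellow 385 [332.9 217.6] [[305.8999938964844, 239.5], [321.1000061035156, 197.0], [353.79998779296875, 208.6999969482422], [338.6000061035156, 251.1999969482422]]
scene orange 32 [158.3 207.8] [[153.60000610351562, 206.10000610351562], [161.8000030517578, 204.89999389648438], [162.39999389648438, 208.89999389648438], [154.1999969482422, 210.10000610351562]]
scene yellow 452 [262.5 223.3] [[228.0, 212.10000610351562], [290.8999938964844, 208.6999969482422], [292.29998779296875, 235.5], [229.39999389648438, 238.8000030517578]]
scene yellow 16 [ 56.8 118. ] [[54.0, 117.0], [56.0, 115.0], [59.5, 118.5], [57.5, 120.5]]
```

View pics/c1.png

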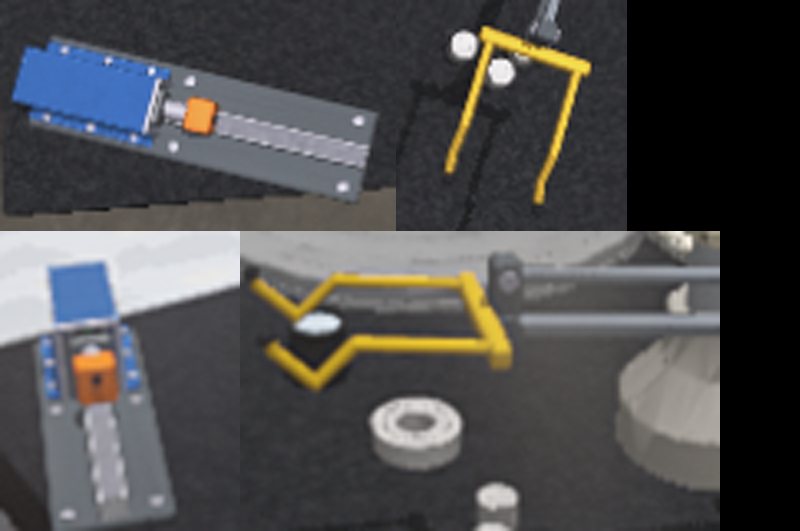

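The crop shows the dock rail pointing away from the mouth to the lower right (rail end at about (226,282) in top). The yoke V bottoms are at about (240,221) and (244,238.5) in the scene view, with the crossbar ends at (322.6,200) and (352.9,210.6) in top.

Run:
```python
from h import *
T=get_image('top');S=get_image('scene')
p=plane(T,[[175,268.5]],.051)[0]
hb=plane(T,[[123.1,245.5],[117.5,268.1],[165.5,256.1],[159.8,278.7]],.061)
re=plane(T,[[225.6,282]],.023)[0]
hc=hb.mean(0); print('tail top',p,'hood box',hb.round(4).tolist(),'rail end',re)
print('tail tri',tri([T,S],[[175,269],[158.3,206.5]]))
d=re[:2]-hb[:2].mean(0)[:2]; d2=re[:2]-p[:2]
print('rail dir -x ang: hoodcentre->railend',np.degrees(np.arctan2(d[1],d[0])),'tail->railend',np.degrees(np.arctan2(d2[1],d2[0])),np.linalg.norm(d2),'hood side',[np.degrees(np.arctan2(*(hb[j]-hb[i])[[1,0]])) for i,j in((0,2),(1,3))])
L=tri([T,S],[[322.6,200],[281.8,211]]);Rr=tri([T,S],[[352.9,210.6],[291.3,231.8]])
lt=tri([T,S],[[311.4,241.5],[228.5,211]]);rt=tri([T,S],[[338.6,250.6],[232.5,229.5]])
print('yoke',L,Rr,lt,rt,np.linalg.norm(L-Rr),np.linalg.norm(lt-rt))
z0=np.mean([L[2],Rr[2]])-.010;print('z0',z0, [plane(S,[u],z0-.004)[0] for u in([240,221],[244,238.5])])
m=(L+Rr)/2-(lt+rt)/2;print('yoke x ang',np.degrees(np.arctan2(m[1],m[0])),np.linalg.norm(m),'y ang',np.degrees(np.arctan2(*(L-Rr)[[1,0]]))-90)
```

```text
tail top [0.44907701 0.1788379  0.051     ] hood box [[0.5121, 0.2991, 0.061], [0.4594, 0.3141, 0.061], [0.4793, 0.1984, 0.061], [0.4273, 0.2144, 0.061]] rail end [0.40897423 0.06225198 0.023     ]
tail tri [0.44740335 0.17882224 0.0523921 ]
rail dir -x ang: hoodcentre->railend -107.44302443596654 tail->railend -108.9819975712249 0.12329034783252459 hood side [np.float64(-108.0681953994901), np.float64(-107.84323592375516)]
yoke [ 0.56625199 -0.17135699  0.15448154] [ 0.53780339 -0.23748922  0.14976391] [ 0.47350009 -0.13371815  0.16572564] [ 0.44879766 -0.19092579  0.16153618] 0.07214603476525802 0.06245378571903819
z0 0.1421227241076217 [array([ 0.49504952, -0.13472005,  0.13812272]), array([ 0.46732661, -0.19364617,  0.13812272])]
yoke x ang -24.856723216158013 0.10081618710987962 y ang -23.276290077137872
```

>>> drive_tool:
  plan:
    - [[-0.018, -0.015, 0, 0, 0, 0], [-0.036, -0.03, 0, 0, 0, 0], [-0.036, -0.03, 0, 0, 0, 0], [-0.036, -0.03, 0, 0, 0, 0], [-0.036, -0.03, 0, 0, 0, 0], [-0.036, -0.03, 0, 0, 0, 0], [-0.036, -0.03, 0, 0, 0, 0], [-0.036, -0.03, 0, 0, 0, 0], [-0.036, -0.03, 0, 0, 0, 0], [-0.036, -0.03, 0, 0, 0, 0]]
  jaw: 60
  grip_force: 7

```text
t: 1.3
tcp_pos: [0.4392, 0.1986, 0.405]
orientation: [[-0.938, 0.346, 0.001], [0.346, 0.938, 0.001], [-0.0, 0.001, -1.0]]
ft_force: [1.2, 1.0, -1.3]
opening: 0.055
grasp_force: 0.0
```

>>> drive_tool:
  plan:
    - [[0, 0, 0, 0, 0, 8], [0, 0, 0, 0, 0, 8], [0, 0, 0, 0, 0, 8], [0, 0, 0, 0, 0, 8], [0, 0, 0, 0, 0, 8], [0, 0, 0, 0, 0, 8], [0, 0, 0, 0, 0, 8], [0, 0, 0, 0, 0, 8], [0, 0, 0, 0, 0, 8], [0, 0, 0, 0, 0, 8]]

```text
t: 2.3
tcp_pos: [0.4386, 0.2004, 0.4048]
orientation: [[0.184, 0.983, 0.0], [0.983, -0.184, 0.0], [0.0, 0.0, -1.0]]
ft_force: [-0.1, -0.0, -0.1]
opening: 0.055
grasp_force: 0.0
```

>>> drive_tool:
  plan:
    - [[0, 0, 0, 0, 0, 8], [0, 0, 0, 0, 0, 0], [0, 0, 0, 0, 0, 0]]

```text
t: 2.6
tcp_pos: [0.4385, 0.2005, 0.4048]
orientation: [[0.309, 0.951, 0.0], [0.951, -0.309, 0.0], [0.0, 0.0, -1.0]]
ft_force: [-0.5, 0.6, 0.3]
opening: 0.0552
grasp_force: 0.0
```

>>> drive_tool:
  plan:
    - [[-0.0087, 0.008, 0.01, 0, 0, 0], [-0.0088, 0.008, 0.03, 0, 0, 0], [0, 0, 0.03, 0, 0, 0], [0, 0, 0.03, 0, 0, 0], [0, 0, 0.02, 0, 0, 0], [0, 0, 0.02, 0, 0, 0], [0, 0, 0.01, 0, 0, 0], [0, 0, 0.01, 0, 0, 0], [0, 0, 0, 0, 0, 0]]

```text
t: 3.5
tcp_pos: [0.4482, 0.1787, 0.2441]
orientation: [[0.313, 0.95, -0.001], [0.95, -0.313, -0.0], [-0.001, -0.001, -1.0]]
ft_force: [0.1, 0.3, -0.4]
opening: 0.0552
grasp_force: 0.0
```

Run:
```python
from h import *
T=get_image('top');S=get_image('scene')
a=crop(T,115,215,130,90,3.5);b=crop(S,120,130,90,100,3.15)
cv2.imwrite('pics/c2.png',np.hstack([a,b]))
```

```text
(no output)
```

View pics/c2.png

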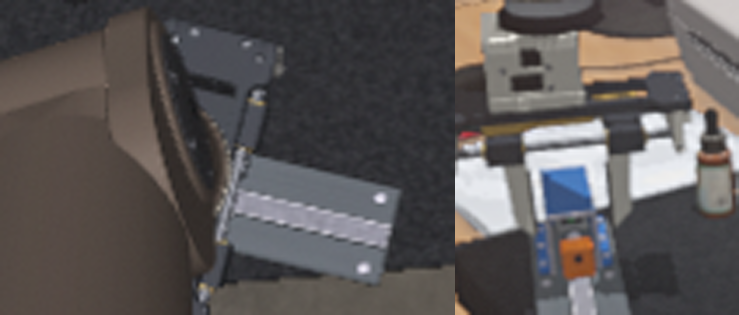

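The scene crop shows the fingers straddling the orange tail, centred on it. Next: descend and grip.

>>> drive_tool:
  plan:
    - [[0, 0, 0.015, 0, 0, 0], [0, 0, 0.015, 0, 0, 0], [0, 0, 0.009, 0, 0, 0], [0, 0, 0.005, 0, 0, 0], [0, 0, 0, 0, 0, 0], [0, 0, 0, 0, 0, 0]]

```text
t: 4.2
tcp_pos: [0.4485, 0.1789, 0.2012]
orientation: [[0.314, 0.95, 0.001], [0.95, -0.314, 0.0], [0.001, 0.0, -1.0]]
ft_force: [-0.0, -0.3, 0.2]
opening: 0.0551
grasp_force: 0.0
```

>>> drive_tool:
  plan:
    - [[0, 0, 0, 0, 0, 0], [0, 0, 0, 0, 0, 0], [0, 0, 0, 0, 0, 0], [0, 0, 0, 0, 0, 0], [0, 0, 0, 0, 0, 0], [0, 0, 0, 0, 0, 0], [0, 0, 0, 0, 0, 0], [0, 0, 0, 0, 0, 0]]
  jaw: 15
  grip_force: 7

```text
t: 5.0
tcp_pos: [0.4483, 0.1788, 0.2008]
orientation: [[0.314, 0.95, 0.0], [0.95, -0.314, 0.0], [0.0, -0.0, -1.0]]
ft_force: [-0.5, 0.0, 3.3]
opening: 0.0242
grasp_force: 7.0
```

>>> drive_tool:
  plan:
    - [[-0.002, 0, 0, 0, 0, 0], [-0.004, 0, 0, 0, 0, 0], [-0.006, 0, 0, 0, 0, 0], [-0.006, 0, 0, 0, 0, 0], [-0.006, 0, 0, 0, 0, 0], [-0.006, 0, 0, 0, 0, 0]]

```text
t: 5.6
tcp_pos: [0.4388, 0.1497, 0.2008]
orientation: [[0.314, 0.949, 0.0], [0.949, -0.314, 0.0], [0.0, 0.0, -1.0]]
ft_force: [1.1, 2.8, 1.6]
opening: 0.0244
grasp_force: 7.0
```

>>> drive_tool:
  plan:
    - [[-0.008, 0, 0, 0, 0, 0], [-0.008, 0, 0, 0, 0, 0], [-0.008, 0, 0, 0, 0, 0], [-0.008, 0, 0, 0, 0, 0], [-0.008, 0, 0, 0, 0, 0], [-0.008, 0, 0, 0, 0, 0], [-0.008, 0, 0, 0, 0, 0], [-0.008, 0, 0, 0, 0, 0], [-0.007, 0, 0, 0, 0, 0], [-0.004, 0, 0, 0, 0, 0]]

```text
t: 6.6
tcp_pos: [0.4152, 0.0784, 0.2008]
orientation: [[0.314, 0.949, 0.0], [0.949, -0.314, 0.0], [0.0, -0.0, -1.0]]
ft_force: [1.4, 3.3, 3.5]
opening: 0.0241
grasp_force: 7.0
```

>>> drive_tool:
  plan:
    - [[0, 0, 0, 0, 0, 0], [0, 0, 0, 0, 0, 0]]

```text
t: 6.8
tcp_pos: [0.4151, 0.0781, 0.2007]
orientation: [[0.315, 0.949, -0.001], [0.949, -0.315, -0.001], [-0.001, -0.0, -1.0]]
ft_force: [-1.0, -1.9, 9.0]
opening: 0.0242
grasp_force: 7.0
```

>>> drive_tool:
  plan:
    - [[0, 0, 0, 0, 0, 0], [0, 0, 0, 0, 0, 0], [0, 0, 0, 0, 0, 0], [0, 0, 0, 0, 0, 0], [0, 0, 0, 0, 0, 0]]
  jaw: 55

```text
t: 7.3
tcp_pos: [0.4153, 0.0791, 0.2006]
orientation: [[0.313, 0.95, -0.0], [0.95, -0.313, -0.0], [-0.0, -0.0, -1.0]]
ft_force: [-0.2, -0.4, -0.1]
opening: 0.05
grasp_force: 0.0
```

>>> drive_tool:
  plan:
    - [[0, 0, -0.01, 0, 0, 0], [0, 0, -0.02, 0, 0, 0], [0, 0, -0.03, 0, 0, 0], [0, 0, -0.04, 0, 0, 0], [0, 0, -0.04, 0, 0, 0], [0, -0.03, 0, 0, 0, 0], [0, -0.04, 0, 0, 0, 0], [0, -0.04, 0, 0, 0, 0], [0, -0.02, 0, 0, 0, 0], [0, 0, 0, 0, 0, 0]]

```text
t: 8.3
tcp_pos: [0.2896, 0.1199, 0.341]
orientation: [[0.311, 0.95, -0.001], [0.95, -0.311, 0.001], [0.0, -0.001, -1.0]]
ft_force: [0.9, 1.0, -0.1]
opening: 0.0502
grasp_force: 0.0
```

Run:
```python
from h import *
s=sense();print(s['t'],s['ft_force'],s['opening'],s['tcp_pos'])
T=get_image('top');S=get_image('scene')
for n,d in(('top',T),('scene',S)):
    for a,cen,m in blobs(mask(d,(3,170,130),(17,255,255)),15)[:2]: print(n,a,cen)
a=crop(T,115,215,130,90,3.5);b=crop(S,135,180,70,85,3.7)
cv2.imwrite('pics/c3.png',np.hstack([a,b]))
```

```text
8.3 [ 0.93911685  1.00348381 -0.13388833] 0.05017981985566027 [0.2895937  0.11987755 0.34102642]
top 75 [217.92 280.36]
scene 111 [161.30630631 231.47747748]Traceback (most recent call last):
  File "<stdin>", line 7, in <module>
    return _nx.concatenate(arrs, 1, dtype=dtype, casting=casting)
           ~~~~~~~~~~~~~~~^^^^^^^^^^^^^^^^^^^^^^^^^^^^^^^^^^^^^^^
ValueError: all the input array dimensions except for the concatenation axis must match exactly, but along dimension 0, the array at index 0 has size 315 and the array at index 1 has size 314
```

Run:
```python
from h import *
T=get_image('top');S=get_image('scene')
print(plane(T,[[217.92,280]],.051))
r=lambda im:cv2.resize(im,(400,300))
cv2.imwrite('pics/c3.png',np.vstack([np.hstack([crop(T,115,225,120,75,3.333)[:250,:400],crop(S,130,185,80,50,5)]),np.hstack([crop(T,290,190,80,70,5)[:350,:400],crop(S,222,200,80,70,5)])]))
```

```text
[[0.41420674 0.078802   0.051     ]]
```

View pics/c3.png

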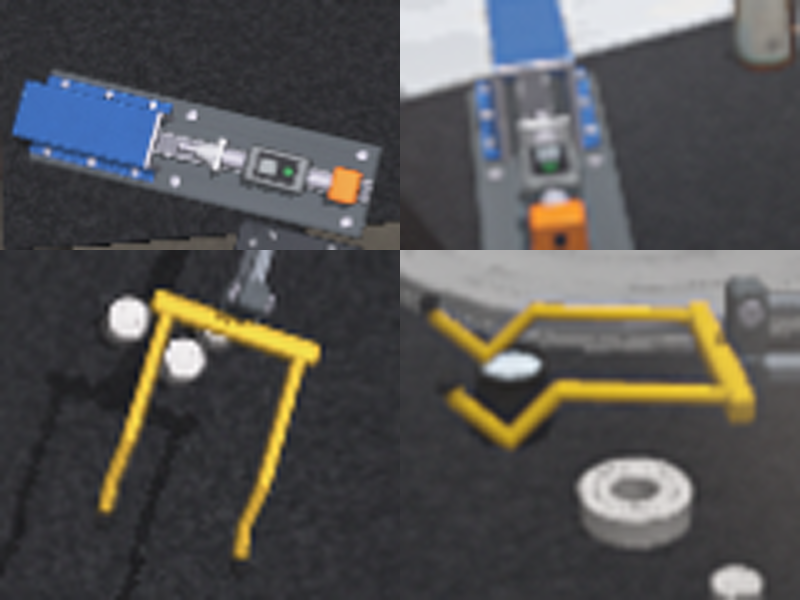

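Body and probe are clear of the mouth and the unit stands level on the rail. The origin comes out at about (0.430,0.126). Next: cross-check the seat, then grasp the middle.

Run:
```python
from h import *
T=get_image('top');S=get_image('scene')
L,R=[plane(S,[u],.138)[0] for u in([239.6,219.8],[244,237.2])]
m=(L+R)/2;print('V bottoms',L,R,m,np.degrees(np.arctan2(*(L-R)[[1,0]]))-90)
print('on top px',proj(T,[L,R]), 'tine lines L (321.5,205)-(311.4,241) R (350,212)-(338.4,250.6)')
for y in ([350,145],):
  c=plane(T,[y],.02)[0];print('foot',c,np.linalg.norm((c-m)[:2]),np.degrees(np.arctan2(*(c-m)[[1,0]])))
# top only: crossbar mid -> seat at -82mm; tips mid (x -108,z+20)
cb=plane(T,[[321,200],[354,210.4]],.148);tp=plane(T,[[311.4,241],[338.4,250.6]],.163)
print(cb,tp,cb.mean(0),tp.mean(0));v=cb.mean(0)-tp.mean(0);print(np.linalg.norm(v[:2]),np.degrees(np.arctan2(v[1],v[0])))
print('seat from top',cb.mean(0)+(tp.mean(0)-cb.mean(0))*82/98)
```

```text
V bottoms [ 0.49702721 -0.13000974  0.138     ] [ 0.46979049 -0.18968346  0.138     ] [ 0.48340885 -0.1598466   0.138     ] -24.53325431344021
on top px [[306.63787027 233.31693443]
 [334.53566731 243.20525555]] tine lines L (321.5,205)-(311.4,241) R (350,212)-(338.4,250.6)
foot [ 0.73159627 -0.28521924  0.02      ] 0.27805627354276136 -26.800763925975613
[[ 0.56773697 -0.16892397  0.148     ]
 [ 0.53805072 -0.2402951   0.148     ]] [[ 0.4764877  -0.13501229  0.163     ]
 [ 0.45079201 -0.19118983  0.163     ]] [ 0.55289384 -0.20460953  0.148     ] [ 0.46363985 -0.16310106  0.163     ]
0.09843387870008993 -24.941260763757587
seat from top [ 0.47821193 -0.16987795  0.16055102]
```

>>> drive_tool:
  plan:
    - [[0.02, 0.03, 0, 0, 0, 0], [0.015, 0.04, 0, 0, 0, 0], [0.008, 0.04, 0.01, 0, 0, 0], [0.005, 0.02, 0.03, 0, 0, 0], [0, 0, 0.03, 0, 0, 0], [0, 0, 0.02, 0, 0, 0], [0, 0, 0.01, 0, 0, 0], [0, 0, 0, 0, 0, 0], [0, 0, 0, 0, 0, 0]]

```text
t: 9.5
tcp_pos: [0.4309, 0.1246, 0.2412]
orientation: [[0.314, 0.949, 0.001], [0.949, -0.314, 0.0], [0.0, 0.0, -1.0]]
ft_force: [-0.5, 0.0, -0.4]
opening: 0.0508
grasp_force: 0.0
```

>>> drive_tool:
  plan:
    - [[0, 0, 0.012, 0, 0, 0], [0, 0, 0.013, 0, 0, 0], [0, 0, 0.008, 0, 0, 0], [0, 0, 0.004, 0, 0, 0], [0, 0, 0, 0, 0, 0], [0, 0, 0, 0, 0, 0]]

```text
t: 10.1
tcp_pos: [0.4307, 0.1247, 0.2042]
orientation: [[0.314, 0.95, 0.001], [0.95, -0.314, 0.0], [0.001, 0.0, -1.0]]
ft_force: [0.2, 0.4, 0.1]
opening: 0.0506
grasp_force: 0.0
```

>>> drive_tool:
  plan:
    - [[0, 0, 0, 0, 0, 0], [0, 0, 0, 0, 0, 0], [0, 0, 0, 0, 0, 0], [0, 0, 0, 0, 0, 0], [0, 0, 0, 0, 0, 0], [0, 0, 0, 0, 0, 0], [0, 0, 0, 0, 0, 0], [0, 0, 0, 0, 0, 0]]
  jaw: 15
  grip_force: 9

```text
t: 10.9
tcp_pos: [0.4305, 0.1247, 0.2039]
orientation: [[0.314, 0.95, 0.0], [0.95, -0.314, 0.0], [0.0, 0.0, -1.0]]
ft_force: [-1.1, -1.3, 4.9]
opening: 0.026
grasp_force: 9.0
```

Run:
```python
from h import *
T=get_image('top');S=get_image('scene')
for z0 in(.138,.142,.146,.150,.154):
    cb=plane(T,[[321,200],[354,210.4]],z0+.006).mean(0);tp=plane(T,[[311.4,241],[338.4,250.6]],z0+.019).mean(0)
    s=cb+(tp-cb)*82/98; q=proj(S,[[s[0],s[1],z0-.004]])[0]
    print(z0,s[:2],'V mid px',q,'cb',proj(S,[[*cb[:2],z0+.010]])[0])
print('measured V mid (241.8,228.5), crossbar top mid ~',((282+287)/2+1.,(211+229)/2+1))
```

```text
0.138 [ 0.47878297 -0.17091128] V mid px [242.78580289 233.28583761] cb [287.2414556  222.98414786]
0.142 [ 0.47836356 -0.17017532] V mid px [242.33329777 231.27103193] cb [286.69510463 220.98116585]
0.146 [ 0.47794414 -0.16943936] V mid px [241.87926377 229.24961293] cb [286.14694049 218.97139386]
0.15 [ 0.47752473 -0.1687034 ] V mid px [241.42369064 227.22153693] cb [285.59695112 216.95478618]
0.154 [ 0.47710531 -0.16796744] V mid px [240.96656801 225.18675982] cb [285.04512436 214.93129662]
measured V mid (241.8,228.5), crossbar top mid ~ (285.5, 221.0)
```

>>> drive_tool:
  plan:
    - [[0, 0, -0.003, 0, 0, 0], [0, 0, -0.006, 0, 0, 0], [0, 0, -0.011, 0, 0, 0], [0, 0, -0.02, 0, 0, 0], [0, 0, -0.03, 0, 0, 0], [0, 0, -0.03, 0, 0, 0], [0, 0, -0.03, 0, 0, 0], [0, 0, -0.03, 0, 0, 0], [0, 0, -0.02, 0, 0, 0], [0, 0, -0.01, 0, 0, 0]]

```text
t: 12.0
tcp_pos: [0.4305, 0.1244, 0.396]
orientation: [[0.314, 0.949, 0.003], [0.949, -0.314, 0.002], [0.002, 0.002, -1.0]]
ft_force: [0.6, -0.6, -4.5]
opening: 0.0263
grasp_force: 9.0
```

>>> drive_tool:
  plan:
    - [[-0.01, 0.005, 0, 0, 0, 0], [-0.02, 0.01, 0, 0, 0, 0], [-0.03, 0.016, 0, 0, 0, 0], [-0.04, 0.02, 0, 0, 0, 0], [-0.04, 0.02, 0, 0, 0, 0], [-0.04, 0.02, 0, 0, 0, 0], [-0.035, 0.02, 0, 0, 0, 0], [-0.025, 0.015, 0, 0, 0, 0], [-0.015, 0.007, 0, 0, 0, 0], [-0.01, 0.004, 0, 0, 0, 0]]

```text
t: 13.0
tcp_pos: [0.4765, -0.1722, 0.3925]
orientation: [[0.316, 0.949, -0.002], [0.949, -0.316, -0.001], [-0.001, -0.002, -1.0]]
ft_force: [-0.3, 0.1, -3.0]
opening: 0.0262
grasp_force: 9.0
```

>>> drive_tool:
  plan:
    - [[0, 0, 0, 0, 0, 2], [0, 0, 0, 0, 0, 3], [0, 0, 0, 0, 0, 1.6], [0, 0, 0, 0, 0, 0], [0, 0, 0, 0, 0, 0]]

```text
t: 13.5
tcp_pos: [0.4773, -0.1697, 0.3934]
orientation: [[0.419, 0.908, -0.001], [0.908, -0.419, 0.0], [-0.0, -0.001, -1.0]]
ft_force: [-0.6, 0.2, -1.7]
opening: 0.0261
grasp_force: 9.0
```

Run:
```python
from h import *
T=get_image('top');S=get_image('scene')
cv2.imwrite('pics/c4.png',np.hstack([crop(T,270,160,100,120,4),crop(S,210,130,100,120,4)]))
for n,d in(('top',T),('scene',S)):
    for c,lo,hi in(('orange',(3,170,130),(17,255,255)),('yellow',(18,150,120),(32,255,255))):
        for a,cen,m in blobs(mask(d,lo,hi),15)[:3]: print(n,c,a,cen)
```

```text
top yellow 110 [322.22727273 207.86363636]
scene orange 228 [243.30263158 197.67982456]
scene yellow 445 [263.41797753 223.4741573 ]
scene yellow 16 [ 56.75 118.  ]
```

View pics/c4.png

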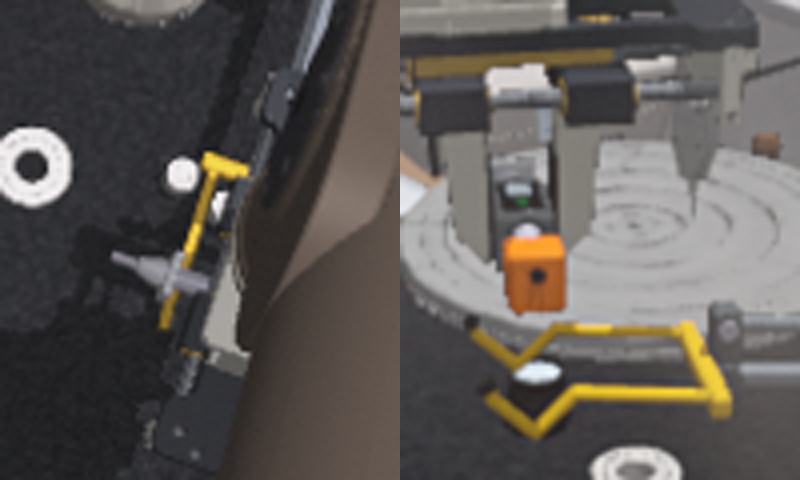

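Unit held above the hooks, nose to +y, with the flange just outside the left tine (top view ~(313,230)). A numeric check of the unit against the hooks comes next.

Run:
```python
from h import *
T=get_image('top');S=get_image('scene')
s=sense();p=np.array(s['tcp_pos']);R=np.array(s['orientation'])
g=lambda x,y,z: p+R@np.array([x+.0013,-y,.162-z])   # unit coords rel neck axis
print('rear face c',proj(S,[g(-.06,0,-.005)]),'meas 244.2,199.5')
print('flange top edge ends',proj(T,[g(.0425,.012,.009),g(.0425,-.012,.009)]),'probe tip',proj(T,[g(.074,0,-.003)]),'meas tip (298,224)')
for z in(0,-.077): print(proj(S,[g(-.031,0,z),g(.031,0,z)]))
m=cv2.findNonZero(blobs(mask(S,(3,170,130),(17,255,255)))[0][2]);print(cv2.boundingRect(m))
print([proj(S,[g(x,y,z)])[0].round(1).tolist() for x,y,z in((-.06,.012,.009),(-.06,-.012,.009),(-.06,.012,-.019),(-.06,-.012,-.019))])
```

```text
rear face c [[244.96225777 201.41265824]] meas 244.2,199.5
flange top edge ends [[311.31049586 232.75348817]
 [315.08579476 221.6175725 ]] probe tip [[297.75752007 222.76308347]] meas tip (298,224)
[[242.72847275 191.18723005]
 [238.56675258 177.00918412]]
[[243.60846698 231.42482407]
 [239.55499574 214.9984045 ]]
(236, 189, 15, 19)
[[237.3, 194.0], [252.3, 193.0], [237.8, 209.7], [252.4, 208.6]]
```

>>> drive_tool:
  plan:
    - [[0, 0, 0.006, 0, 0, 0], [0, 0, 0.012, 0, 0, 0], [0, 0, 0.015, 0, 0, 0], [0, 0, 0.012, 0, 0, 0], [0, 0, 0.006, 0, 0, 0], [0, 0, 0.003, 0, 0, 0], [0, 0, 0, 0, 0, 0], [0, 0, 0, 0, 0, 0]]

```text
t: 14.5
tcp_pos: [0.4776, -0.1701, 0.3401]
orientation: [[0.421, 0.907, 0.001], [0.907, -0.421, -0.0], [0.0, 0.001, -1.0]]
ft_force: [-0.0, -0.6, -3.3]
opening: 0.0261
grasp_force: 9.0
```

```bash
cat > f.py <<'E'
from h import *
F=[];G=[]
for i in range(12):
    S=get_image('scene');s=sense();F.append(s['ft_force']);G.append(s['torque'])
print(s['t'],s['tcp_pos'],'F',np.mean(F,0).round(2),'sd',np.std(F,0).round(2),'M',np.mean(G,0).round(3),s['opening'],s['grasp_force'])
b=blobs(mask(S,(18,150,120),(32,255,255)))[0];print('yellow',b[0],b[1],cv2.boundingRect(cv2.findNonZero(b[2])))
b=blobs(mask(S,(3,170,130),(17,255,255)))[0];print('orange',b[0],b[1])
E
python3 f.py
```

```text
15.1 [ 0.47744333 -0.16990181  0.33973033] F [-0.17  0.14 -3.17] sd [0.47 0.44 0.33] M [-0.061  0.082 -0.009] 0.02577795304513409 8.998770117759705
yellow 279 [275.52329749 223.21505376] (252, 211, 41, 23)
orange 229 [244.04803493 227.54148472]
```

>>> drive_tool:
  plan:
    - [[0, 0, 0.002, 0, 0, 0], [0, 0, 0.003, 0, 0, 0], [0, 0, 0.003, 0, 0, 0], [0, 0, 0.003, 0, 0, 0], [0, 0, 0.002, 0, 0, 0], [0, 0, 0.002, 0, 0, 0], [0, 0, 0.001, 0, 0, 0], [0, 0, 0, 0, 0, 0]]

```text
t: 15.9
tcp_pos: [0.4774, -0.1699, 0.3236]
orientation: [[0.421, 0.907, -0.0], [0.907, -0.421, 0.0], [-0.0, -0.0, -1.0]]
ft_force: [-0.3, -0.0, -3.9]
opening: 0.026
grasp_force: 9.0
```

```bash
python3 f.py
python3 - <<'E'
from h import *
T=get_image('top');S=get_image('scene')
cv2.imwrite('pics/c5.png',np.hstack([crop(T,280,180,60,80,6),crop(S,215,180,70,80,6)]))
E
```

```text
16.5 [ 0.4774135  -0.16991938  0.32373395] F [-0.    0.17 -3.04] sd [0.48 0.49 0.49] M [-0.081  0.087  0.004] 0.02587758734133021 8.9989073574543
yellow 283 [275.57243816 223.23321555] (251, 211, 42, 23)
orange 220 [244.18181818 235.87727273]
```

View pics/c5.png

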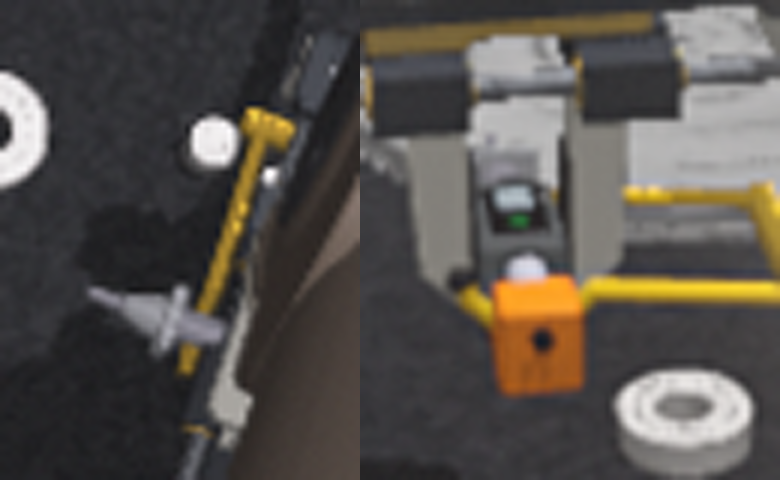

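Necks sit over the V hooks: the orange tail is in front of the near V and the flange is about 11 mm outside the left tine, as it should be. Lowering slowly.

>>> drive_tool:
  plan:
    - [[0, 0, 0.001, 0, 0, 0], [0, 0, 0.0015, 0, 0, 0], [0, 0, 0.0015, 0, 0, 0], [0, 0, 0.0015, 0, 0, 0], [0, 0, 0.0015, 0, 0, 0], [0, 0, 0.0015, 0, 0, 0], [0, 0, 0.0015, 0, 0, 0], [0, 0, 0.0015, 0, 0, 0], [0, 0, 0.0015, 0, 0, 0], [0, 0, 0.001, 0, 0, 0]]

```text
t: 17.6
tcp_pos: [0.4774, -0.1699, 0.3096]
orientation: [[0.421, 0.907, -0.0], [0.907, -0.421, 0.0], [0.0, -0.0, -1.0]]
ft_force: [-1.5, -0.6, -1.0]
opening: 0.0257
grasp_force: 9.0
```

```bash
python3 f.py
```

```text
18.2 [ 0.47739551 -0.16992309  0.30974872] F [-0.48  0.26 -1.42] sd [0.36 0.62 0.55] M [-0.049  0.221  0.029] 0.0261192820187037 8.99960607290268
yellow 282 [275.15957447 226.32624113] (247, 214, 45, 23)
orange 208 [244.41346154 243.27403846]
```

Contact made and the arm is sinking with the unit, carrying about half the weight. Continuing down.

>>> drive_tool:
  plan:
    - [[0, -0.0005, 0.001, 0, 0, 0], [0, -0.0005, 0.002, 0, 0, 0], [0, 0, 0.002, 0, 0, 0], [0, 0, 0.002, 0, 0, 0], [0, 0, 0.002, 0, 0, 0], [0, 0, 0.002, 0, 0, 0], [0, 0, 0.002, 0, 0, 0], [0, 0, 0.0015, 0, 0, 0], [0, 0, 0.001, 0, 0, 0], [0, 0, 0.0005, 0, 0, 0]]

```text
t: 19.2
tcp_pos: [0.4767, -0.1696, 0.2937]
orientation: [[0.421, 0.907, 0.001], [0.907, -0.421, -0.0], [0.0, 0.001, -1.0]]
ft_force: [4.5, -1.3, 0.3]
opening: 0.0254
grasp_force: 9.0
```

```bash
python3 f.py
```

```text
19.8 [ 0.47668131 -0.1695657   0.29384139] F [ 4.16 -1.47 -0.55] sd [0.32 0.32 0.59] M [-0.469 -0.791  0.125] 0.026292437075198773 9.00706171989441
yellow 352 [272.64488636 233.96306818] (240, 220, 52, 27)
orange 209 [244.16267943 251.10047847]
```

The hooks now pull the unit towards the column (4.4 N along tool +y), so I'll shift that way to relieve it.

>>> drive_tool:
  plan:
    - [[0, 0.0005, 0, 0, 0, 0], [0, 0.0005, 0, 0, 0, 0], [0, 0.0005, 0, 0, 0, 0], [0, 0, 0, 0, 0, 0]]

```text
t: 20.2
tcp_pos: [0.4773, -0.1699, 0.2934]
orientation: [[0.421, 0.907, -0.002], [0.907, -0.421, 0.001], [0.0, -0.002, -1.0]]
ft_force: [1.2, 0.0, -1.3]
opening: 0.0261
grasp_force: 9.0
```

```bash
python3 f.py
```

```text
20.8 [ 0.47748146 -0.16994016  0.29349393] F [-1.75  1.29 -0.91] sd [1.14 0.72 0.4 ] M [0.164 0.461 0.107] 0.026260945303572553 9.00659903883934
yellow 345 [272.17971014 234.27536232] (240, 220, 52, 27)
orange 200 [244.395 251.515]
```

>>> drive_tool:
  plan:
    - [[0, -0.0005, 0.001, 0, 0, 0], [0, 0, 0.0015, 0, 0, 0], [0, 0, 0.0015, 0, 0, 0], [0, 0, 0.0015, 0, 0, 0], [0, 0, 0.0015, 0, 0, 0], [0, 0, 0.001, 0, 0, 0], [0, 0, 0.0005, 0, 0, 0], [0, 0, 0, 0, 0, 0]]

```text
t: 21.6
tcp_pos: [0.4776, -0.17, 0.2852]
orientation: [[0.421, 0.907, 0.0], [0.907, -0.421, -0.0], [0.0, 0.0, -1.0]]
ft_force: [-1.4, 0.5, 0.1]
opening: 0.0256
grasp_force: 9.0
```

```bash
python3 f.py
```

```text
22.2 [ 0.47750711 -0.16995836  0.28528268] F [-1.03  0.84 -0.37] sd [0.67 0.56 0.63] M [0.133 0.312 0.154] 0.02628376233260694 9.00755301117897
yellow 305 [275.5442623  236.72459016] (249, 224, 43, 25)
orange 206 [244.75242718 255.41747573]
```

>>> drive_tool:
  plan:
    - [[0, 0, 0.001, 0, 0, 0], [0, 0, 0.0015, 0, 0, 0], [0, 0, 0.0015, 0, 0, 0], [0, 0, 0.0015, 0, 0, 0], [0, 0, 0.001, 0, 0, 0], [0, 0, 0.0005, 0, 0, 0], [0, 0, 0, 0, 0, 0]]

```text
t: 22.9
tcp_pos: [0.4778, -0.1701, 0.2784]
orientation: [[0.421, 0.907, 0.001], [0.907, -0.421, -0.0], [0.0, 0.001, -1.0]]
ft_force: [2.8, -1.3, -0.0]
opening: 0.0261
grasp_force: 9.0
```

```bash
python3 f.py
python3 - <<'E'
from h import *
T=get_image('top');S=get_image('scene')
cv2.imwrite('pics/c6.png',np.hstack([crop(T,280,180,60,80,6),crop(S,215,200,70,80,6)]))
E
```

```text
23.5 [ 0.47773889 -0.1700238   0.27840297] F [ 3.9  -1.49  0.63] sd [0.56 0.53 0.52] M [-0.386 -0.799  0.132] 0.02569319165005521 9.011524021625519
yellow 315 [273.48253968 240.60952381] (240, 227, 53, 27)
orange 202 [245.07920792 258.75247525]
```

View pics/c6.png

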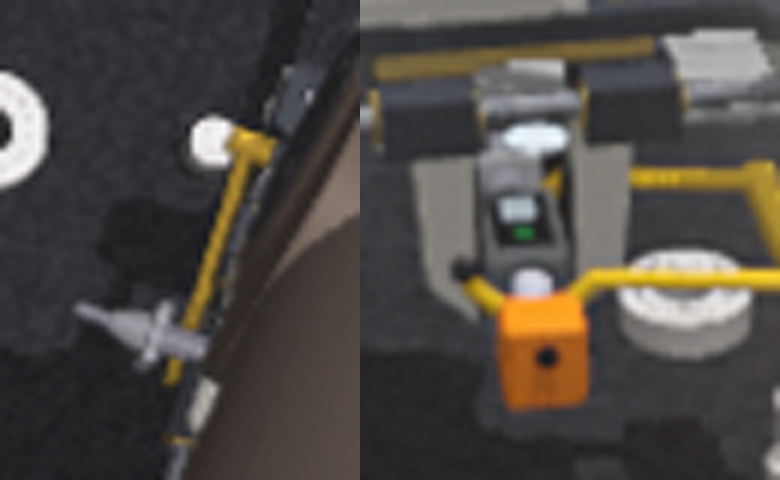

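The necks sit in both V's and the arm has sunk visibly. Relieve the side force, then recheck.

>>> drive_tool:
  plan:
    - [[0, 0.0005, 0, 0, 0, 0], [0, 0.0004, 0, 0, 0, 0], [0, 0, 0, 0, 0, 0], [0, 0, 0, 0, 0, 0]]

```text
t: 24.0
tcp_pos: [0.4781, -0.1702, 0.2781]
orientation: [[0.421, 0.907, -0.0], [0.907, -0.421, 0.0], [0.0, -0.0, -1.0]]
ft_force: [2.6, -0.3, 0.2]
opening: 0.0262
grasp_force: 9.0
```

```bash
python3 f.py
```

```text
24.6 [ 0.47811348 -0.17024462  0.27814017] F [ 2.69 -0.82  0.36] sd [0.59 0.6  0.43] M [-0.206 -0.42   0.145] 0.02606140463056359 9.00942787528038
yellow 314 [273.55732484 240.89490446] (240, 227, 53, 27)
orange 203 [245.30049261 258.77339901]
```

>>> drive_tool:
  plan:
    - [[0, 0.0004, 0, 0, 0, 0], [0, 0.0004, 0, 0, 0, 0], [0, 0, 0, 0, 0, 0], [0, 0, 0, 0, 0, 0]]

```text
t: 25.0
tcp_pos: [0.4785, -0.1704, 0.2779]
orientation: [[0.421, 0.907, -0.001], [0.907, -0.421, 0.001], [0.0, -0.002, -1.0]]
ft_force: [-2.1, 1.1, 0.1]
opening: 0.0256
grasp_force: 9.0
```

```bash
python3 f.py
```

```text
25.6 [ 0.47857797 -0.17045792  0.27800247] F [-3.22  1.93 -0.5 ] sd [0.78 0.63 0.76] M [0.376 0.792 0.173] 0.026153570907681504 9.01365078985691
yellow 312 [273.54487179 241.1025641 ] (241, 227, 51, 27)
orange 200 [245.24 258.97]
```

>>> drive_tool:
  plan:
    - [[0, -0.0004, 0, 0, 0, 0], [0, 0, 0, 0, 0, 0], [0, 0, 0, 0, 0, 0]]
  grip_force: 5

```text
t: 25.9
tcp_pos: [0.4785, -0.1704, 0.2782]
orientation: [[0.421, 0.907, -0.0], [0.907, -0.421, 0.0], [0.0, -0.0, -1.0]]
ft_force: [-4.7, 2.7, -0.7]
opening: 0.0262
grasp_force: 5.0
```

```bash
python3 f.py
```

```text
26.5 [ 0.47846086 -0.1704817   0.27818209] F [-4.39  2.13 -0.2 ] sd [0.26 0.45 0.36] M [0.397 1.049 0.125] 0.025946125220538508 5.015339031815529
yellow 310 [273.72903226 240.94516129] (241, 227, 52, 27)
orange 200 [245.245 258.89 ]
```

>>> drive_tool:
  plan:
    - [[0, -0.0005, 0, 0, 0, 0], [0, 0, 0, 0, 0, 0], [0, 0, 0, 0, 0, 0], [0, 0, 0, 0, 0, 0]]

```text
t: 26.9
tcp_pos: [0.4783, -0.1703, 0.2783]
orientation: [[0.421, 0.907, 0.0], [0.907, -0.421, -0.0], [0.0, 0.0, -1.0]]
ft_force: [-3.2, 0.1, 0.7]
opening: 0.0261
grasp_force: 5.0
```

```bash
python3 f.py
```

```text
27.5 [ 0.47825905 -0.17030657  0.27828688] F [-2.41  1.32 -0.36] sd [0.34 0.76 0.33] M [0.203 0.634 0.125] 0.025874486854887677 5.014466866850853
yellow 312 [273.58333333 240.79807692] (241, 227, 52, 27)
orange 199 [245.27638191 258.76884422]
```

>>> drive_tool:
  plan:
    - [[0, -0.0004, 0, 0, 0, 0], [0, 0, 0, 0, 0, 0], [0, 0, 0, 0, 0, 0]]
  grip_force: 3

```text
t: 27.8
tcp_pos: [0.4781, -0.1702, 0.2784]
orientation: [[0.421, 0.907, 0.001], [0.907, -0.421, -0.0], [0.0, 0.001, -1.0]]
ft_force: [-1.5, 1.1, -0.7]
opening: 0.0263
grasp_force: 3.0
```

>>> drive_tool:
  plan:
    - [[0, 0, 0, 0, 0, 0], [0, 0, 0, 0, 0, 0], [0, 0, 0, 0, 0, 0], [0, 0, 0, 0, 0, 0], [0, 0, 0, 0, 0, 0], [0, 0, 0, 0, 0, 0]]
  jaw: 50

```text
t: 28.4
tcp_pos: [0.4778, -0.1701, 0.2782]
orientation: [[0.421, 0.907, 0.0], [0.907, -0.421, -0.0], [0.0, 0.0, -1.0]]
ft_force: [0.3, -1.1, 1.0]
opening: 0.0459
grasp_force: 0.0
```

```bash
python3 f.py
```

```text
29.0 [ 0.47781936 -0.17007216  0.27822038] F [-0.05 -0.08  0.21] sd [0.54 0.37 0.53] M [-0.102  0.089  0.006] 0.04591548967361386 0.0
yellow 295 [274.85762712 240.41694915] (243, 226, 49, 28)
orange 202 [245.39108911 257.98514851]
```

>>> drive_tool:
  plan:
    - [[0, 0, -0.005, 0, 0, 0], [0, 0, -0.01, 0, 0, 0], [0, 0, -0.015, 0, 0, 0], [0, 0, -0.02, 0, 0, 0], [0, 0, -0.03, 0, 0, 0], [0, 0, -0.03, 0, 0, 0], [0, 0, -0.03, 0, 0, 0], [0, 0, -0.02, 0, 0, 0], [0, 0, -0.01, 0, 0, 0], [0, 0, 0, 0, 0, 0]]

```text
t: 30.0
tcp_pos: [0.4779, -0.1703, 0.4496]
orientation: [[0.421, 0.907, 0.003], [0.907, -0.421, -0.0], [0.001, 0.002, -1.0]]
ft_force: [-0.4, -0.4, -0.1]
opening: 0.0456
grasp_force: 0.0
```

>>> drive_tool:
  plan:
    - [[0, -0.02, 0, 0, 0, 0], [0, -0.03, 0, 0, 0, 0], [0, -0.03, 0, 0, 0, 0], [0, -0.02, 0, 0, 0, 0], [0, 0, 0, 0, 0, 0], [0, 0, 0, 0, 0, 0]]

```text
t: 30.6
tcp_pos: [0.387, -0.1278, 0.4478]
orientation: [[0.42, 0.908, -0.0], [0.908, -0.42, 0.0], [0.0, -0.0, -1.0]]
ft_force: [-0.4, 0.3, 0.0]
opening: 0.0458
grasp_force: 0.0
```

```bash
python3 f.py
python3 - <<'E'
from h import *
T=get_image('top');S=get_image('scene')
cv2.imwrite('pics/c7.png',np.hstack([crop(T,270,170,100,120,4),crop(S,210,170,100,120,4)]))
E
```

```text
31.2 [ 0.38712224 -0.12805043  0.44819507] F [0.15 0.13 0.08] sd [0.46 0.54 0.42] M [-0.106  0.086 -0.007] 0.045886017145508454 0.0
yellow 347 [273.01440922 237.2074928 ] (246, 226, 46, 25)
orange 223 [245.39461883 257.09865471]
```

View pics/c7.png

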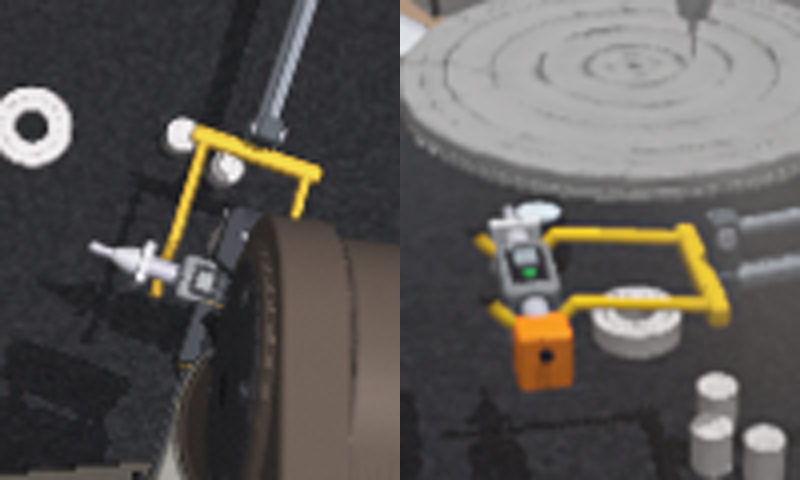

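The unit hangs level by both necks in the hooks, with the arm sunk and steady. The gripper is clear, and the rollers and ring have not moved. Handing in.

```bash
python3 -c "
from station import *
print(job_done())"
```

```text
the job is handed in; nothing more can be done
None
```

The drive unit was drawn out of its hood, released level on the rail, then hung by both necks in the swing arm's hooks. I let go only once the sunk arm carried the weight, and handed the job in at about 31 s; the hand-in returned no verdict.

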